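# Release the mineral case's catch with the flat blade

## Robot

A 6-joint arm with a two-finger parallel gripper is mounted at the origin on the work surface. World frame = base frame: x ahead of the robot, y to its left, z up, the work surface at z = 0. Lengths are in m, angles in degrees, forces in N, time in s.
With the tool pointing down it reaches from about 0.35 to 0.975 m from the base axis. Payload 7.1 kg.
Tool frame: the origin (TCP) lies at the very end of the fingers, on their centre line; the grasp point (between the pads) lies 19 mm behind it; z points along the fingers, y is the line along which they close (so a half turn about z gives the same grasp; the last joint's range is limited). The gripper opens to 88 mm and grips with 3 to 60 N. Pads are 20 mm wide; open, the fingers measure 115 mm over their backs; the gripper's body (75 mm by 178 mm) begins 61 mm behind the grasp point.
Start: joints at [71.906, 24.242, 93.386, -0, 62.372, -1.089], TCP at [0.183, 0.598, 0.191] pointing down, gripper open.
Joint ranges: [-172.04, 172.04], [-51.8, 120.97], [4.93, 147.93], [-75.15, 255.16], [6.16, 154.13], [-145.62, 145.62]. Speed limits (degrees/s): [136.94, 136.94, 172.46, 180, 180, 180].

## Interface

Orientations are given as [roll, pitch, yaw] about the fixed x, y, z axes, in that order (R = Rz(yaw) Ry(pitch) Rx(roll)).
In Python, from station import manip gives the robot as it stands.
- The arm moves only by the tool apply_moves, never from a script. Its argument "targets" is a list of rows, each an object with "hand": the gripper's target within -1 to 1 (fully open at 1, half-way at 0, shut at -1); "xyz": the shift along the tool's x, y, z in cm, a list of three; "angular": the turn, a rotation vector about the tool's x, y, z in degrees, a list of three. In form: [{"hand": hand, "xyz": [tx, ty, tz], "angular": [ax, ay, az]}, ...]. A call has 1 to 20 rows; each row is the pose to reach, as a shift and turn from the pose commanded when the call began, along the tool's axes at that moment; what a row does not reach only later rows make up. A row lasts 1/10 s, in which the tool goes at most 50 mm and 8.59 degrees, less where a joint would pass 70% of its speed; a pose out of reach is approached as far as the arm can. A call with a gripper value outside its range is refused whole. The fingers move at their own pace and stop on an object; "grip_force" is the grip in N (left out, the last holds). Time passes only in rows, so rows that repeat a pose let the fingers close. It gives the time, the measured TCP pose, the force, the opening and the grip force at its end, in the units of the state.
- manip.sense(): the state, without advancing time (a new reading comes with each control period).
- manip.capture(name): name is "side" or "top" or "wrist"; returns the picture (400x640x3 uint8, red, green, blue); there is no depth.
- manip.calibration(name): a dict with "vfov" (degrees; the focal length in pixels is half the picture's height over the tangent of half this angle, whatever the lens; pixels are square), "cx", "cy" (the principal point, pixels), "T" (4x4, takes a point from camera to world coordinates); the wrist camera has in their place "tool_from_camera" (4x4, takes a point from camera to tool coordinates, whose origin is the TCP and whose axes are the flange's). Camera axes: x right, y down, z forward; pixel columns grow to the right and rows downward; lengths in m; the calibration is good to about 2 mm. A picture is of the moment at which its call begins: read the wrist's pose just before it. calibration takes no time and is no camera call.
- manip.job_done(): hands the job in; it is judged then, once.
Trained networks look in the newest picture that a camera, given by its name, has taken for a name from the list of things; names that differ only in an ending like _2 or _b are one class to them, and where a whole thing is asked for, a point or a joint stands for the part that bears it (a point fixed in the world has none). Each returns a list of dicts, best first, with "score" (0 to 1); they miss things now and then, are a little off and sometimes report something else, mostly with a low value. They report only what shows in the picture. A call takes as long as a camera call. They do not tell look-alikes from the thing itself.
- manip.recognise(label, camera): "extent" ([centre column, centre row, width, height] in pixels, round what is visible of it).
- manip.outline_of(label, camera): "pixels" (400x640 bool, what is visible of it) and "extent" ([centre column, centre row, width, height] in pixels, round what is visible of it).
The state is a dict: "clock": time; "joint_pos": joint angles; "joint_vel": joint speeds; "tau": joint torques, N m; "eef_pos": TCP position; "tcp_rot": TCP orientation; "ft_force": force on the tool from outside, world axes, zero at the start; "wrist_torque": the same for the moment, N m; "gripper_width": finger opening in m; "grasp_force": force on a finger pad.
Only numpy, scipy, OpenCV 4.12 (cv2) and the standard library are available. Lean on these libraries where they do the work, as an engineer would, in place of code of your own. Each camera call takes 0.05 s, during which the arm holds its last target. There are 200 camera calls.

## Task

Open the small wooden display case: its front flap is held by a sprung catch under one of the three slots in the roof, and only feeling with the flat steel blade tells which. Take the blade from its stand, try the slots gently - ease off where it meets the stiff pad, and where it gives softly press the catch down just until the flap drops open, about 10 mm, without ramming it - then put the blade back upright in its stand and let go, leaving the other goods on the counter undisturbed.

Things in the scene. Friction and masses are not known exactly. Their poses are not given: they have to be found in the camera images.
- case: pale wooden display case, 120 deep (its x), 190 wide (its y), 130 mm high, fixed. Origin: centre of its underside; the flap is at its own -x side. Flat 12 mm roof, top face 130 mm up, with three alike slots in a row along its y, each 8 mm wide (x), 31 mm long (y), 2 mm bevel. Under each is a grey steel block, all alike, its top 25 mm below the roof's top face
- slot_a (a point): centre of the mouth, on the roof's top face, of the slot nearest the case's +y end; axes as the case. The block under one slot, at random, is the sprung catch: it yields from 5 N, then 0.4 N more per mm; pressed 7 to 8 mm (tip 33 mm below the roof's top) it frees the flap. Under the two others it is a rubber-backed blind pad of 8 N per mm
- slot_b (a point): the same for the middle slot, 60 mm from slot_a
- slot_c (a point): the same for the slot nearest the case's -y end, 60 mm from slot_b
- flap (a joint): angle of the case's front flap, a wooden frame with a clear pane, 168 mm wide and 102 mm high, hinged along the case's lower front edge: 0 shut and latched (it rests within 0.02), 1.5 rad fallen fully open towards the case's -x. A spring swings it open by itself within about 1 s once the catch is pressed
- catch (a joint): how far the sprung catch is pressed down, m: 0 at rest, frees the flap at 0.007 to 0.008, harmed beyond 0.015
- pad_one (a joint): how far one of the blind pads is pressed down, m: 0 at rest, harmed beyond 0.004 (32 N). Which slot it lies under is not told
- pad_two (a joint): the same for the other blind pad
- blade_grip (a point): centre of the blade's dark wooden handle, 127.5 mm above the blade's tip; the handle is 16 mm thick (its x), 30 mm wide (its y) and 55 mm tall (z, up in the stand), to be gripped across its 16 mm. Below it runs the steel strip, 4 mm thick (x), 24 mm wide (y), 100 mm long; about 100 g in all
- blade_tip (a point): middle of the blade's lower end; same axes as blade_grip (z from the tip to the handle)
- stand: wooden block 60 (x) by 80 (y) by 70 mm high, fixed to the counter, in which the blade stands at the start. Origin: centre of its underside. In its top a single slot at the centre, 9 mm (x) by 30 mm (y), with a 3 mm bevel, 62 mm deep (floor 8 mm above the counter)
- geode: loose domed geode with crystals on top, 92 mm across, 70 mm high; bystander, origin under its centre
- obelisk: loose pale stone obelisk, 54 mm across, 105 mm high; bystander, origin under its centre
- palm_stone: loose dark flat round stone, 66 mm across, 25 mm high; bystander, origin under its centre
- agate_slice: loose round agate slice, 80 mm across, standing on a small pale wooden foot, 90 mm high; bystander, origin under its foot
Mind the look-alikes: they are no part of the job. What is shaped like the part that bears blade_grip but blue or orange is not meant. Leave any yellow look-alike of the case alone.

How it is judged:
By the outcome, as a careful person would: the job done as asked, in the order asked, and still so for the second after the job is handed in, with the robot touching nothing.
It also fails if it takes over 58 s, if anything falls off the work surface, if the arm or the gripper's body presses on something with over 40 N, if the wrist force passes 120 N, or if a joint passes its speed limit or range.

## Working session

There is one attempt and no reset: what is moved stays moved. The work goes in short steps, Python scripts to look and compute and a tool call to move; the robot and the scene stay as the last step left them, time stands still between calls to the robot, and variables do not carry over. Pictures are saved under pics/ and viewed, at most 10 in all, crops included, and the job is handed in when it is done.

Besides the shell and the picture viewer there is one more tool, called after ">>>" by a JSON object that holds its "op" and its "data". apply_moves: Moves the arm, as the interface text tells. Its arguments: {"type":"object","properties":{"targets":{"type":"array"},"grip_force":{"type":"number"}},"required":["targets"]}

```bash
mkdir -p pics; cat > h.py <<'E'
from station import manip
import numpy as np, cv2
from scipy.spatial.transform import Rotation as R
def cam(n):
    c=manip.calibration(n); f=200/np.tan(np.radians(c['vfov'])/2)
    if 'T' in c: T=np.array(c['T'])
    else:
        s=manip.sense(); W=np.eye(4); W[:3,:3]=R.from_euler('xyz',s['tcp_rot'],degrees=True).as_matrix(); W[:3,3]=s['eef_pos']
        T=W@np.array(c['tool_from_camera'])
    return f,c['cx'],c['cy'],T
def ray(C,u,v,z):
    f,cx,cy,T=C; d=T[:3,:3]@np.array([(u-cx)/f,(v-cy)/f,1]); o=T[:3,3]
    return o+d*(z-o[2])/d[2]
def proj(C,p):
    f,cx,cy,T=C; q=T[:3,:3].T@(np.array(p)-T[:3,3]); return np.array([cx+f*q[0]/q[2],cy+f*q[1]/q[2]])
def shot(n,name):
    im=manip.capture(n); cv2.imwrite('pics/%s.png'%name,im[:,:,::-1]); return im
E
python3 - <<'E'
from h import *
print(manip.sense())
for n in ['side','top']:
    shot(n,n+'0'); C=cam(n); print(n,C)
    for l in ['case','blade_grip','stand','slot_a','geode','obelisk','palm_stone','agate_slice']:
        try: print(l,[(round(r['score'],2),np.round(r['extent'])) for r in manip.recognise(l,n)][:4])
        except Exception as e: print(l,e)
E
```

```text
{'clock': 0.0, 'joint_pos': array([ 7.19051662e+01,  2.42863551e+01,  9.34328409e+01, -5.84831351e-05,
        6.23735744e+01, -1.08579072e+00]), 'joint_vel': array([-0.03515798,  0.05509959, -0.01648322,  0.02902876,  0.01581462,
       -0.07180423]), 'tau': array([ 3.21184707e-03, -5.44636309e+01, -2.73662925e+01,  6.45235903e-02,
        2.27610301e-02, -1.33887302e-04]), 'eef_pos': array([0.18257588, 0.5970753 , 0.19027114]), 'tcp_rot': array([-1.79907245e+02, -1.70618873e-03,  1.62990983e+02]), 'ft_force': array([-0.51548107,  0.38467216, -0.08458395]), 'wrist_torque': array([-0.0439073 ,  0.00495075,  0.00104916]), 'grasp_force': 0.0, 'gripper_width': 0.08779536006103247}
side (np.float64(368.5649041219293), 318.638866892535, 195.42782007880905, array([[ 0.73990638, -0.49243808,  0.45830479,  0.13775663],
       [-0.67269391, -0.54630515,  0.49903265, -0.55737973],
       [ 0.00463158, -0.67753629, -0.73547476,  0.79894518],
       [ 0.        ,  0.        ,  0.        ,  1.        ]]))
case [(0.9, array([376., 367., 124.,  65.])), (0.71, array([306., 191.,  80.,  93.]))]
blade
[... 539 characters left out ...]
386,  0.0719978 ,  0.41453698],
       [-0.99979362, -0.01523085,  0.01344361, -0.11232998],
       [-0.01231038, -0.0722002 , -0.99731419,  1.60455058],
       [ 0.        ,  0.        ,  0.        ,  1.        ]]))
case [(0.96, array([458., 275.,  75.,  40.])), (0.85, array([292., 188.,  72.,  47.]))]
blade_grip [(0.44, array([380., 232.,  11.,  10.]))]
stand [(0.95, array([364., 203.,  28.,  26.]))]
slot_a [(0.82, array([294., 190.,  71.,  52.])), (0.66, array([456., 275.,  74.,  44.]))]
geode [(0.84, array([261., 136.,  27.,  26.]))]
obelisk [(0.75, array([365., 149.,  16.,  18.]))]
palm_stone [(0.54, array([206., 266.,  20.,  16.]))]
agate_slice [(0.67, array([219., 152.,  26.,  21.]))]
```

View pics/top0.png

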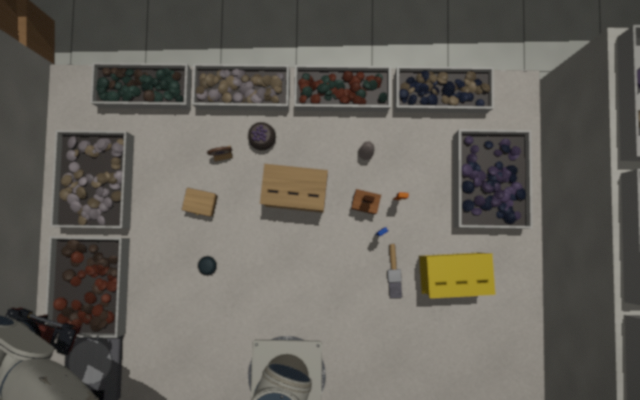

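View pics/side0.png

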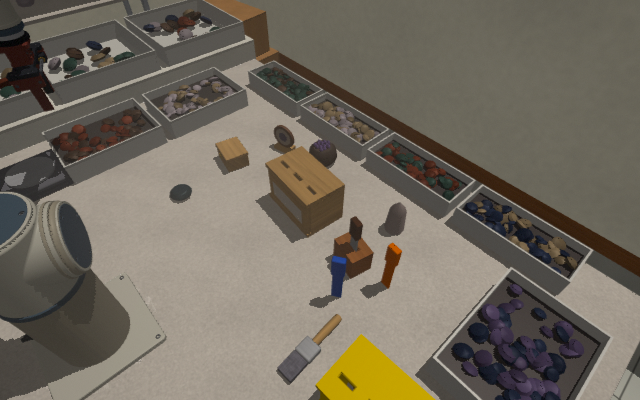

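The blade handle candidates are brown in the stand (top 367,198 / side 356,230), blue (top 380,232) and orange (top 402,196). I take the brown one. The case candidates are wooden (top 294,188) and yellow (top 458,275), and I take the wooden one.

```bash
python3 - <<'E'
from h import *
im=shot('top','t1'); C=cam('top')
print('stand',ray(C,366,202,.07),'handle top',ray(C,367,197,.163),'side handle',ray(cam('side'),356,219,.163))
for l,z in [('stand',.07),('case',.13)]:
    for r in manip.outline_of(l,'top')[:2]:
        m=r['pixels'].astype(np.uint8); q=cv2.boxPoints(cv2.minAreaRect(cv2.findNonZero(m)))
        print(l,r['score'],r['extent'],[np.round(ray(C,*p,z)[:2],3) for p in q])
for u,v in [(273,190),(293,193),(313,195)]: print('slot',ray(C,u,v,.13))
for l,u,v,z in [('geode',261,136,.03),('ob',366,150,.05),('orange',402,195,.16),('blue',382,231,.16)]: print(l,ray(C,u,v,z))
print(manip.calibration('wrist'))
crop=np.hstack([cv2.resize(im[130:260,240:430],None,fx=4,fy=4,interpolation=cv2.INTER_CUBIC)]); cv2.imwrite('pics/t1c.png',crop[:,:,::-1])
E
```

```text
stand [ 0.53799769 -0.23589959  0.07      ] handle top [ 0.54494966 -0.23114152  0.163     ] side handle [ 0.54776615 -0.23390571  0.163     ]
stand 0.97 [364.9, 201.1, 30.6, 24.4] [array([ 0.517, -0.187]), array([ 0.58 , -0.202]), array([ 0.562, -0.282]), array([ 0.499, -0.267])]
stand 0.58 [367.4, 199.0, 7.1, 3.4] [array([ 0.556, -0.23 ]), array([ 0.557, -0.254]), array([ 0.541, -0.254]), array([ 0.541, -0.23 ])]
case 0.9 [458.1, 274.1, 74.7, 42.5] [array([ 0.383, -0.385]), array([ 0.397, -0.6  ]), array([ 0.271, -0.604]), array([ 0.257, -0.391])]
case 0.65 [292.9, 189.3, 73.8, 43.2] [array([0.517, 0.086]), array([0.645, 0.076]), array([ 0.627, -0.118]), array([ 0.5  , -0.106])]
slot [0.56446149 0.04279523 0.13      ]
slot [ 0.55647201 -0.01631022  0.13      ]
slot [ 0.55144825 -0.07525652  0.13      ]
geode [0.7460337  0.09530471 0.03      ]
ob [ 0.70210291 -0.23598457  0.05      ]
orange [ 0.55250353 -0.33178933  0.16      ]
blue [ 0.44824865 -0.27514234  0.16      ]
{'vfov': 70.0921893165191, 'cx': 318.8823142759825, 'cy': 199.5950223722403, 'tool_from_camera': array([[ 5.79184536e-04, -9.53180184e-01, -3.02402384e-01,
         8.38923532e-02],
       [ 9.99999697e-01,  3.94855745e-04,  6.70681516e-04,
         1.30545376e-04],
       [-5.19875012e-04, -3.02402681e-01,  9.53180124e-01,
        -1.94145965e-01],
       [ 0.00000000e+00,  0.00000000e+00,  0.00000000e+00,
         1.00000000e+00]])}
```

View pics/t1c.png

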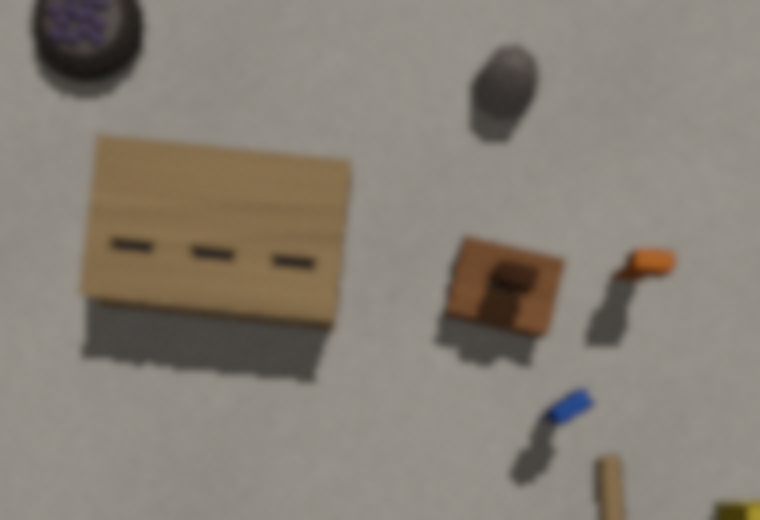

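The crop shows the brown handle standing in the stand at crop (513,277). It also shows the wooden case with its three slots at crop (132,245), (213,254) and (294,262). Blue and orange are separate, free-standing decoys. I look at the case slots on the way to the blade.

```bash
cat >> h.py <<'E'
def plan(xyz,yaw):
    s=manip.sense(); A=R.from_euler('xyz',s['tcp_rot'],degrees=True); B=R.from_euler('xyz',[180,0,yaw],degrees=True)
    d=A.inv().apply(np.array(xyz)-s['eef_pos'])*100; w=(A.inv()*B).as_rotvec(degrees=True)
    print('shift cm',np.round(d,2),'ang',np.round(w,2),'t',s['clock'],'F',np.round(s['ft_force'],2))
E
python3 -c "
from h import *
plan([.53,-.016,.23],84)"
```

```text
shift cm [-51.15 -48.53  -3.89] ang [ 0. -0. 79.] t 1.05 F [0.27 0.56 0.35]
```

>>> {"op": "apply_moves", "data": {"targets": [{"hand":0,"xyz":[-51.15,-48.5,-3.9],"angular":[0,0,79]},{"hand":0,"xyz":[-51.15,-48.5,-3.9],"angular":[0,0,79]},{"hand":0,"xyz":[-51.15,-48.5,-3.9],"angular":[0,0,79]},{"hand":0,"xyz":[-51.15,-48.5,-3.9],"angular":[0,0,79]},{"hand":0,"xyz":[-51.15,-48.5,-3.9],"angular":[0,0,79]},{"hand":0,"xyz":[-51.15,-48.5,-3.9],"angular":[0,0,79]},{"hand":0,"xyz":[-51.15,-48.5,-3.9],"angular":[0,0,79]},{"hand":0,"xyz":[-51.15,-48.5,-3.9],"angular":[0,0,79]},{"hand":0,"xyz":[-51.15,-48.5,-3.9],"angular":[0,0,79]},{"hand":0,"xyz":[-51.15,-48.5,-3.9],"angular":[0,0,79]},{"hand":0,"xyz":[-51.15,-48.5,-3.9],"angular":[0,0,79]},{"hand":0,"xyz":[-51.15,-48.5,-3.9],"angular":[0,0,79]},{"hand":0,"xyz":[-51.15,-48.5,-3.9],"angular":[0,0,79]},{"hand":0,"xyz":[-51.15,-48.5,-3.9],"angular":[0,0,79]},{"hand":0,"xyz":[-51.15,-48.5,-3.9],"angular":[0,0,79]},{"hand":0,"xyz":[-51.15,-48.5,-3.9],"angular":[0,0,79]},{"hand":0,"xyz":[-51.15,-48.5,-3.9],"angular":[0,0,79]},{"hand":0,"xyz":[-51.15,-48.5,-3.9],"angular":[0,0,79]}]}}

```text
clock: 2.85
eef_pos: [0.5292, -0.0144, 0.2299]
tcp_rot: [-180.0, -0.0, 84.1]
ft_force: [0.6, 0.6, 0.3]
gripper_width: 0.0438
grasp_force: 0.0
```

```bash
python3 - <<'E'
from h import *
s=manip.sense(); print(s['eef_pos'],s['tcp_rot'])
C=cam('wrist'); im=shot('wrist','w1')
g=im.max(2); m=(g<60).astype(np.uint8)
n,lab,st,ce=cv2.connectedComponentsWithStats(m)
for i in range(1,n):
    if 30<st[i,4]<6000:
        pts=np.array([ray(C,p[0],p[1],.13)[:2] for p in np.argwhere(lab==i)[:,::-1]],np.float32)
        r=cv2.minAreaRect(pts*1000); print(st[i],np.round(ce[i]),np.round(r[0],1),np.round(r[1],1),round(r[2],1))
plan([.542,-.236,.24],77.5)
E
```

```text
[ 0.52921874 -0.01441119  0.2299231 ] [-1.79959043e+02 -1.06158961e-02  8.40875450e+01]
[ 444   31   73   77 2292] [468.  70.] [689.8  88.7] [66.3 61.5] 82.6
[612  34  21  32 151] [622.  48.] [822.6  92.7] [25.8 12.8] 86.8
[612  63  13  16  83] [618.  71.] [823.3  74.1] [11.6 10.2] 27.7
[586  90  19  20 107] [593. 101.] [804.1  51.7] [19.2  9.2] 64.8
[344 117   7  28 164] [347. 131.] [563.5  45.6] [26.4  6. ] 85.6
[573 116  67   8  99] [607. 119.] [819.6  30.2] [63.7  1.5] 0.0
[ 557  146   83  116 1861] [596. 203.] [823.3 -65.4] [131.8  72.8] 89.9
[ 36 157  14  20 115] [ 42. 168.] [243.4  41.7] [ 7.8 20.9] 1.3
[613 168   9   7  39] [617. 171.] [842.1 -24.3] [5.3 9.3] 73.3
[343 176   7  21 113] [346. 186.] [558.  -11.6] [22.1  6. ] 82.8
[554 224  11  19  77] [558. 234.] [791.6 -90.4] [21.4  8.3] 89.6
[343 229   6  14  71] [345. 235.] [553.2 -69.1] [16.   5.6] 84.2
[550 259   7   9  33] [552. 262.] [ 788.4 -127.3] [11.3  5.8] 65.3
shift cm [-21.92   3.54  -1.  ] ang [-0.03 -0.01  6.6 ] t 2.9 F [-0.05  0.25  0.83]
```

View pics/w1.png

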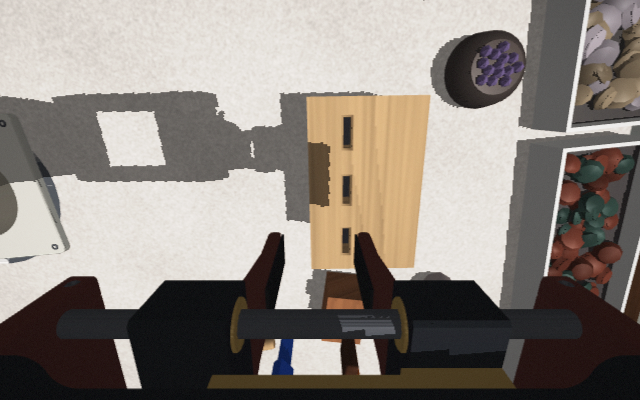

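The wrist view shows the wooden case with its slots at (347,131), (346,186) and (345,236), giving a yaw of about -5°. Next is above the blade.

>>> {"op": "apply_moves", "data": {"targets": [{"hand":0.2,"xyz":[-21.9,3.5,-1.0],"angular":[0,0,6.6]},{"hand":0.2,"xyz":[-21.9,3.5,-1.0],"angular":[0,0,6.6]},{"hand":0.2,"xyz":[-21.9,3.5,-1.0],"angular":[0,0,6.6]},{"hand":0.2,"xyz":[-21.9,3.5,-1.0],"angular":[0,0,6.6]},{"hand":0.2,"xyz":[-21.9,3.5,-1.0],"angular":[0,0,6.6]},{"hand":0.2,"xyz":[-21.9,3.5,-1.0],"angular":[0,0,6.6]},{"hand":0.2,"xyz":[-21.9,3.5,-1.0],"angular":[0,0,6.6]}]}}

```text
clock: 3.6
eef_pos: [0.5417, -0.236, 0.2399]
tcp_rot: [-180.0, -0.0, 77.4]
ft_force: [-0.5, -0.1, -0.4]
gripper_width: 0.0526
grasp_force: 0.0
```

```bash
python3 - <<'E'
from h import *
s=manip.sense(); print(s['eef_pos'],s['tcp_rot'])
C=cam('wrist'); im=shot('wrist','w2')
for l,z in [('blade_grip',.163),('stand',.07)]:
    for r in manip.outline_of(l,'wrist')[:3]:
        q=cv2.boxPoints(cv2.minAreaRect(cv2.findNonZero(r['pixels'].astype(np.uint8))))
        print(l,round(r['score'],2),np.round(r['extent']),[np.round(ray(C,*p,z)[:2],3) for p in q])
E
```

```text
[ 0.54172253 -0.23603976  0.23986563] [-1.79961534e+02 -3.36620220e-02  7.74053551e+01]
blade_grip 0.94 [322. 189.  20.  44.] [array([ 0.544, -0.204]), array([ 0.558, -0.207]), array([ 0.548, -0.252]), array([ 0.534, -0.249])]
blade_grip 0.72 [350. 256.  10.  68.] [array([ 0.555, -0.263]), array([ 0.57 , -0.264]), array([ 0.563, -0.346]), array([ 0.547, -0.345])]
blade_grip 0.61 [254. 230.  44.  58.] [array([ 0.438, -0.268]), array([ 0.485, -0.223]), array([ 0.499, -0.239]), array([ 0.452, -0.285])]
stand 0.85 [321. 174.  48.  68.] [array([ 0.524, -0.185]), array([ 0.582, -0.198]), array([ 0.565, -0.283]), array([ 0.504, -0.269])]
stand 0.18 [323. 190.  12.  43.] [array([ 0.538, -0.222]), array([ 0.557, -0.226]), array([ 0.544, -0.286]), array([ 0.524, -0.281])]
```

View pics/w2.png

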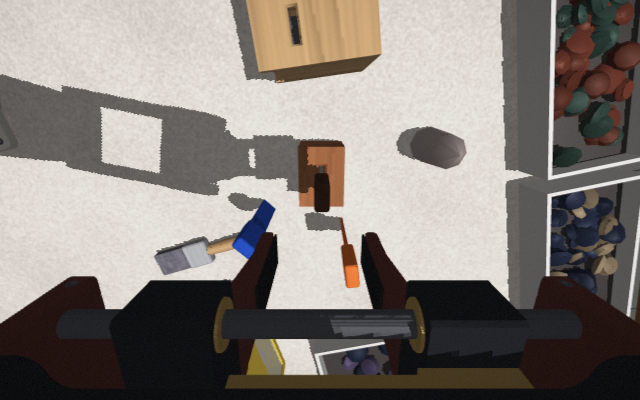

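The wrist view shows the brown handle at (322,189) in the stand at (321,174), with orange at (350,260) and blue at (254,230). The handle centre comes to about (0.544,-0.235), yaw -13, which agrees with the stand centre.

```bash
python3 -c "
from h import *
plan([.544,-.235,.1165],77)"
```

```text
shift cm [ 0.07  0.2  12.35] ang [-0.02 -0.02  0.51] t 3.75 F [-0.28  0.26  0.12]
```

>>> {"op": "apply_moves", "data": {"targets": [{"hand":0.2,"xyz":[0.1,0.2,3.5],"angular":[0,0,0.5]},{"hand":0.2,"xyz":[0.1,0.2,7],"angular":[0,0,0.5]},{"hand":0.2,"xyz":[0.1,0.2,10],"angular":[0,0,0.5]},{"hand":0.2,"xyz":[0.1,0.2,12.35],"angular":[0,0,0.5]},{"hand":0.2,"xyz":[0.1,0.2,12.35],"angular":[0,0,0.5]},{"hand":0.2,"xyz":[0.1,0.2,12.35],"angular":[0,0,0.5]},{"hand":-1,"xyz":[0.1,0.2,12.35],"angular":[0,0,0.5]},{"hand":-1,"xyz":[0.1,0.2,12.35],"angular":[0,0,0.5]},{"hand":-1,"xyz":[0.1,0.2,12.35],"angular":[0,0,0.5]},{"hand":-1,"xyz":[0.1,0.2,12.35],"angular":[0,0,0.5]},{"hand":-1,"xyz":[0.1,0.2,12.35],"angular":[0,0,0.5]},{"hand":-1,"xyz":[0.1,0.2,12.35],"angular":[0,0,0.5]},{"hand":-1,"xyz":[0.1,0.2,12.35],"angular":[0,0,0.5]},{"hand":-1,"xyz":[0.1,0.2,12.35],"angular":[0,0,0.5]}], "grip_force": 40}}

```text
clock: 5.15
eef_pos: [0.5444, -0.2368, 0.1169]
tcp_rot: [180.0, 0.0, 76.9]
ft_force: [-0.9, -0.3, 4.4]
gripper_width: 0.0152
grasp_force: 40.0
```

>>> {"op": "apply_moves", "data": {"targets": [{"hand":-1,"xyz":[0,0,-1],"angular":[0,0,0]},{"hand":-1,"xyz":[0,0,-3],"angular":[0,0,0]},{"hand":-1,"xyz":[0,0,-6],"angular":[0,0,0]},{"hand":-1,"xyz":[0,0,-10],"angular":[0,0,0]},{"hand":-1,"xyz":[0,0,-13],"angular":[0,0,0]},{"hand":-1,"xyz":[0,0,-15.5],"angular":[0,0,0]},{"hand":-1,"xyz":[0,0,-15.5],"angular":[0,0,0]},{"hand":-1,"xyz":[0,0,-15.5],"angular":[0,0,0]}]}}

```text
clock: 5.95
eef_pos: [0.5438, -0.2365, 0.2714]
tcp_rot: [180.0, 0.0, 76.9]
ft_force: [-0.4, -0.1, -1.5]
gripper_width: 0.0161
grasp_force: 40.0
```

```bash
python3 - <<'E'
from h import *
plan([.5575,-.012,.272],84.7)
C=cam('wrist'); im=shot('wrist','w3')
s=manip.sense(); print(s['eef_pos'],s['gripper_width'],proj(C,np.array(s['eef_pos'])-[0,0,.1085]))
E
```

```text
shift cm [22.17 -3.76 -0.06] ang [ 0.01  0.   -7.8 ] t 5.95 F [-0.41 -0.12 -1.51]
[ 0.54324568 -0.23626598  0.27031459] 0.015912106206589983 [318.587539   188.70395388]
```

View pics/w3.png

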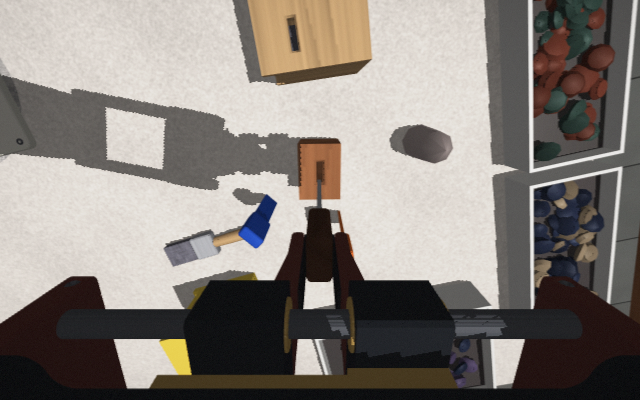

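```bash
python3 - <<'E'
from h import *
plan([.5527,-.072,.264],84.8)
E
```

```text
shift cm [16.21 -2.8   0.64] ang [-0.11 -0.03 -7.9 ] t 6.0 F [-0.34 -0.37 -1.94]
```

>>> {"op": "apply_moves", "data": {"targets": [{"hand":-1,"xyz":[4,-0.7,0],"angular":[0,0,-2]},{"hand":-1,"xyz":[8,-1.4,0],"angular":[0,0,-4]},{"hand":-1,"xyz":[12,-2.1,0],"angular":[0,0,-6]},{"hand":-1,"xyz":[15,-2.6,0.3],"angular":[0,0,-7.5]},{"hand":-1,"xyz":[16.2,-2.8,0.6],"angular":[0,0,-7.9]},{"hand":-1,"xyz":[16.2,-2.8,0.6],"angular":[0,0,-7.9]},{"hand":-1,"xyz":[16.2,-2.8,0.6],"angular":[0,0,-7.9]}]}}

```text
clock: 6.7
eef_pos: [0.5532, -0.0731, 0.2647]
tcp_rot: [-179.9, 0.0, 84.8]
ft_force: [0.2, -0.3, -1.1]
gripper_width: 0.0154
grasp_force: 40.0
```

```bash
python3 - <<'E'
from h import *
s=manip.sense(); p=s['eef_pos']; print(p,s['tcp_rot'])
C=cam('wrist'); im=shot('wrist','w4')
print('tip',proj(C,p-[0,0,.1085]))
for a in (.13,): print([np.round(ray(C,u,v,a)[:2],4) for u,v in [(318,120),(318,200),(340,200)]])
cv2.imwrite('pics/w4c.png',cv2.resize(im[10:250,220:440],None,fx=2.5,fy=2.5,interpolation=cv2.INTER_CUBIC)[:,:,::-1])
E
```

```text
[ 0.55319042 -0.07312965  0.26465568] [-1.79907414e+02  2.54498343e-02  8.47857890e+01]
tip [319.2643334  189.04047222]
[array([ 0.5583, -0.001 ]), array([ 0.5497, -0.0939]), array([ 0.5763, -0.0963])]
```

View pics/w4c.png

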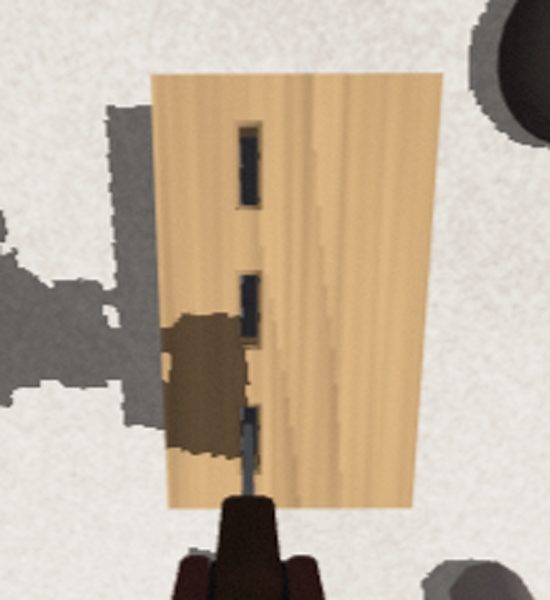

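The crop shows slots a, b and c at crop (250,164), (250,309) and (251,438). The blade hangs straight with its tip over slot c at crop (247,425).

```bash
python3 - <<'E'
from h import *
s=manip.sense(); p=s['eef_pos']; C=cam('wrist')
f=lambda u,v:ray(C,220+u/2.5-.2,10+v/2.5-.2,.13)
q={}
for n,(u,v0,v1) in dict(a=(250.3,121,208),b=(250.3,271,348),c=(251,405,472)).items():
    A,B=f(u,v0),f(u,v1); q[n]=(A+B)/2; print(n,np.round(q[n],4),'len',np.linalg.norm(A-B))
for w in [(152,74),(443,73),(411,508),(169,508)]: print('roof',np.round(f(*w),4))
d=q['a']-q['c']; print('yaw',-np.degrees(np.arctan2(d[0],d[1])),np.linalg.norm(d))
print('tip top pix', proj(C,p-[0,0,.1085]), 'seen tip->', ray(C,220+247.5/2.5-.2,190,p[2]-.1085),p)
plan([q['c'][0],q['c'][1],p[2]],84.8)
E
```

```text
a [0.5648 0.0435 0.13  ] len 0.03413955756604486
b [ 0.5593 -0.0166  0.13  ] len 0.03396682913580145
c [ 0.5543 -0.0765  0.13  ] len 0.03299873309285161
roof [0.5276 0.0816 0.13  ]
roof [0.6467 0.071  0.13  ]
roof [ 0.6294 -0.1185  0.13  ]
roof [ 0.5109 -0.1077  0.13  ]
yaw -5.0061491909862275 0.12037860525227455
tip top pix [319.20591107 189.04405881] seen tip-> [ 0.55282252 -0.07456883  0.15646148] [ 0.55336714 -0.07352132  0.26496148]
shift cm [-0.28  0.12 -0.  ] ang [-0.06  0.02 -0.06] t 6.75 F [ 0.13  0.15 -1.41]
```

>>> {"op": "apply_moves", "data": {"targets": [{"hand":-1,"xyz":[-0.3,0.15,0],"angular":[0,0,-0.1]},{"hand":-1,"xyz":[-0.3,0.15,1.5],"angular":[0,0,-0.1]},{"hand":-1,"xyz":[-0.3,0.15,2.0],"angular":[0,0,-0.1]},{"hand":-1,"xyz":[-0.3,0.15,2.4],"angular":[0,0,-0.1]},{"hand":-1,"xyz":[-0.3,0.15,2.7],"angular":[0,0,-0.1]},{"hand":-1,"xyz":[-0.3,0.15,3.0],"angular":[0,0,-0.1]},{"hand":-1,"xyz":[-0.3,0.15,3.0],"angular":[0,0,-0.1]},{"hand":-1,"xyz":[-0.3,0.15,3.0],"angular":[0,0,-0.1]}]}}

```text
clock: 7.55
eef_pos: [0.5549, -0.0756, 0.2358]
tcp_rot: [180.0, 0.0, 84.9]
ft_force: [-0.2, -0.0, -1.2]
gripper_width: 0.0158
grasp_force: 40.0
```

>>> {"op": "apply_moves", "data": {"targets": [{"hand":-1,"xyz":[0,0,0.5],"angular":[0,0,0]},{"hand":-1,"xyz":[0,0,1.0],"angular":[0,0,0]},{"hand":-1,"xyz":[0,0,1.4],"angular":[0,0,0]},{"hand":-1,"xyz":[0,0,1.7],"angular":[0,0,0]},{"hand":-1,"xyz":[0,0,1.9],"angular":[0,0,0]},{"hand":-1,"xyz":[0,0,1.9],"angular":[0,0,0]},{"hand":-1,"xyz":[0,0,1.9],"angular":[0,0,0]}]}}

```text
clock: 8.25
eef_pos: [0.5549, -0.0756, 0.2166]
tcp_rot: [180.0, 0.0, 84.9]
ft_force: [0.4, 0.4, -0.7]
gripper_width: 0.0156
grasp_force: 40.0
```

>>> {"op": "apply_moves", "data": {"targets": [{"hand":-1,"xyz":[0,0,0.1],"angular":[0,0,0]},{"hand":-1,"xyz":[0,0,0.2],"angular":[0,0,0]},{"hand":-1,"xyz":[0,0,0.3],"angular":[0,0,0]},{"hand":-1,"xyz":[0,0,0.3],"angular":[0,0,0]},{"hand":-1,"xyz":[0,0,0.3],"angular":[0,0,0]}]}}

```text
clock: 8.75
eef_pos: [0.5549, -0.0757, 0.2137]
tcp_rot: [180.0, 0.0, 84.9]
ft_force: [0.3, -0.3, 0.5]
gripper_width: 0.0158
grasp_force: 40.0
```

Contact is just beginning, so I add 1 mm.

>>> {"op": "apply_moves", "data": {"targets": [{"hand":-1,"xyz":[0,0,0.05],"angular":[0,0,0]},{"hand":-1,"xyz":[0,0,0.1],"angular":[0,0,0]},{"hand":-1,"xyz":[0,0,0.1],"angular":[0,0,0]},{"hand":-1,"xyz":[0,0,0.1],"angular":[0,0,0]}]}}

```text
clock: 9.15
eef_pos: [0.5551, -0.0757, 0.213]
tcp_rot: [180.0, 0.0, 84.9]
ft_force: [0.2, 0.5, 5.8]
gripper_width: 0.016
grasp_force: 40.0
```

>>> {"op": "apply_moves", "data": {"targets": [{"hand":-1,"xyz":[0,0,0.05],"angular":[0,0,0]},{"hand":-1,"xyz":[0,0,0.1],"angular":[0,0,0]},{"hand":-1,"xyz":[0,0,0.1],"angular":[0,0,0]},{"hand":-1,"xyz":[0,0,0.1],"angular":[0,0,0]}]}}

```text
clock: 9.55
eef_pos: [0.5553, -0.0757, 0.2126]
tcp_rot: [179.9, 0.0, 84.9]
ft_force: [-0.5, 0.2, 8.7]
gripper_width: 0.016
grasp_force: 40.0
```

A clear pad: force rises to 10 N net within about 1.2 mm. I ease off and move to slot b, +6.0 cm along tool x.

>>> {"op": "apply_moves", "data": {"targets": [{"hand":-1,"xyz":[0,0,-0.5],"angular":[0,0,0]},{"hand":-1,"xyz":[0,0,-2],"angular":[0,0,0]},{"hand":-1,"xyz":[0,0,-3.7],"angular":[0,0,0]},{"hand":-1,"xyz":[0,0,-4],"angular":[0,0,0]},{"hand":-1,"xyz":[1.5,0,-4],"angular":[0,0,0]},{"hand":-1,"xyz":[3.5,0,-4],"angular":[0,0,0]},{"hand":-1,"xyz":[5.3,0,-4],"angular":[0,0,0]},{"hand":-1,"xyz":[6,0,-4],"angular":[0,0,0]},{"hand":-1,"xyz":[6,0,-4],"angular":[0,0,0]},{"hand":-1,"xyz":[6,0,-4],"angular":[0,0,0]}]}}

```text
clock: 10.55
eef_pos: [0.5598, -0.0158, 0.251]
tcp_rot: [-179.9, 0.0, 84.9]
ft_force: [-0.8, -0.2, -0.2]
gripper_width: 0.016
grasp_force: 40.0
```

```bash
python3 -c "
from h import *
plan([.5600,-.0158,.2356],84.9)
print(manip.sense()['eef_pos'])"
```

```text
shift cm [0.   0.02 1.54] ang [-0.05  0.02  0.03] t 10.55 F [-0.76 -0.25 -0.24]
[ 0.55983242 -0.01583088  0.25100617]
```

>>> {"op": "apply_moves", "data": {"targets": [{"hand":-1,"xyz":[0,0,0.7],"angular":[0,0,0]},{"hand":-1,"xyz":[0,0,1.1],"angular":[0,0,0]},{"hand":-1,"xyz":[0,0,1.4],"angular":[0,0,0]},{"hand":-1,"xyz":[0,0,1.6],"angular":[0,0,0]},{"hand":-1,"xyz":[0,0,1.6],"angular":[0,0,0]}]}}

```text
clock: 11.05
eef_pos: [0.5599, -0.0161, 0.2352]
tcp_rot: [-180.0, 0.0, 84.9]
ft_force: [-0.4, 0.3, -0.5]
gripper_width: 0.0161
grasp_force: 40.0
```

>>> {"op": "apply_moves", "data": {"targets": [{"hand":-1,"xyz":[0,0,0.5],"angular":[0,0,0]},{"hand":-1,"xyz":[0,0,1.0],"angular":[0,0,0]},{"hand":-1,"xyz":[0,0,1.5],"angular":[0,0,0]},{"hand":-1,"xyz":[0,0,1.8],"angular":[0,0,0]},{"hand":-1,"xyz":[0,0,2.0],"angular":[0,0,0]},{"hand":-1,"xyz":[0,0,2.0],"angular":[0,0,0]}]}}

```text
clock: 11.65
eef_pos: [0.56, -0.0159, 0.2152]
tcp_rot: [-180.0, 0.0, 84.9]
ft_force: [0.2, 0.3, -1.4]
gripper_width: 0.0157
grasp_force: 40.0
```

>>> {"op": "apply_moves", "data": {"targets": [{"hand":-1,"xyz":[0,0,0.1],"angular":[0,0,0]},{"hand":-1,"xyz":[0,0,0.2],"angular":[0,0,0]},{"hand":-1,"xyz":[0,0,0.3],"angular":[0,0,0]},{"hand":-1,"xyz":[0,0,0.3],"angular":[0,0,0]},{"hand":-1,"xyz":[0,0,0.3],"angular":[0,0,0]}]}}

```text
clock: 12.15
eef_pos: [0.5606, -0.0159, 0.2133]
tcp_rot: [179.9, -0.0, 84.9]
ft_force: [-1.4, 0.8, 5.8]
gripper_width: 0.0156
grasp_force: 40.0
```

>>> {"op": "apply_moves", "data": {"targets": [{"hand":-1,"xyz":[0,0,0.05],"angular":[0,0,0]},{"hand":-1,"xyz":[0,0,0.1],"angular":[0,0,0]},{"hand":-1,"xyz":[0,0,0.1],"angular":[0,0,0]},{"hand":-1,"xyz":[0,0,0.1],"angular":[0,0,0]}]}}

```text
clock: 12.55
eef_pos: [0.5606, -0.0159, 0.2124]
tcp_rot: [179.9, -0.0, 84.9]
ft_force: [-0.3, 0.1, 5.9]
gripper_width: 0.0158
grasp_force: 40.0
```

That is soft: 0.9 mm more with hardly any added force. I carry on a little.

>>> {"op": "apply_moves", "data": {"targets": [{"hand":-1,"xyz":[0,0,0.05],"angular":[0,0,0]},{"hand":-1,"xyz":[0,0,0.1],"angular":[0,0,0]},{"hand":-1,"xyz":[0,0,0.15],"angular":[0,0,0]},{"hand":-1,"xyz":[0,0,0.2],"angular":[0,0,0]},{"hand":-1,"xyz":[0,0,0.2],"angular":[0,0,0]},{"hand":-1,"xyz":[0,0,0.2],"angular":[0,0,0]}]}}

```text
clock: 13.15
eef_pos: [0.5606, -0.0159, 0.2105]
tcp_rot: [179.9, -0.0, 84.9]
ft_force: [-0.6, 0.7, 7.4]
gripper_width: 0.0157
grasp_force: 40.0
```

>>> {"op": "apply_moves", "data": {"targets": [{"hand":-1,"xyz":[0,0,0.08],"angular":[0,0,0]},{"hand":-1,"xyz":[0,0,0.16],"angular":[0,0,0]},{"hand":-1,"xyz":[0,0,0.24],"angular":[0,0,0]},{"hand":-1,"xyz":[0,0,0.32],"angular":[0,0,0]},{"hand":-1,"xyz":[0,0,0.4],"angular":[0,0,0]},{"hand":-1,"xyz":[0,0,0.47],"angular":[0,0,0]},{"hand":-1,"xyz":[0,0,0.55],"angular":[0,0,0]},{"hand":-1,"xyz":[0,0,0.55],"angular":[0,0,0]},{"hand":-1,"xyz":[0,0,0.55],"angular":[0,0,0]},{"hand":-1,"xyz":[0,0,0.55],"angular":[0,0,0]}]}}

```text
clock: 14.15
eef_pos: [0.5607, -0.0159, 0.2054]
tcp_rot: [179.9, -0.0, 84.9]
ft_force: [-2.2, 0.3, 10.4]
gripper_width: 0.0154
grasp_force: 40.0
```

```bash
python3 - <<'E'
from h import *
im=shot('side','s2'); cv2.imwrite('pics/s2c.png',cv2.resize(im[90:290,190:430],None,fx=3,fy=3)[:,:,::-1])
E
```

```text
(no output)
```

View pics/s2c.png

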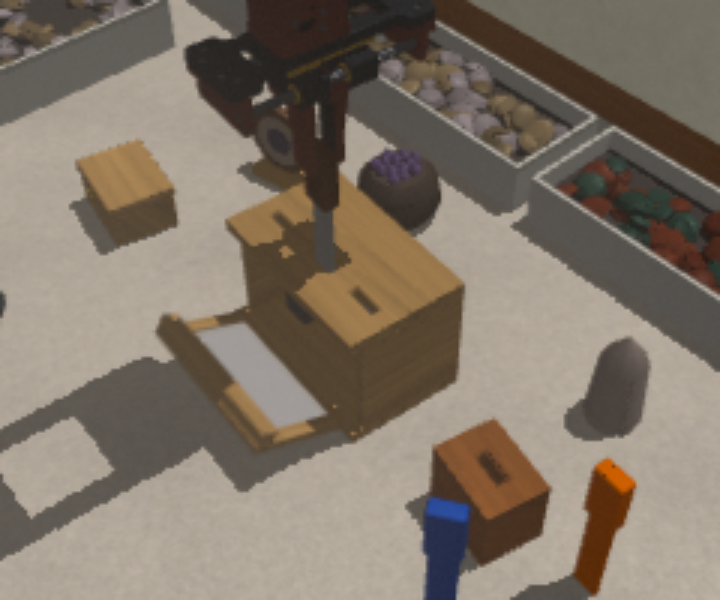

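The side view shows the flap fallen open at crop (250,380), with the other goods in place. I withdraw and return to above the stand.

>>> {"op": "apply_moves", "data": {"targets": [{"hand":-1,"xyz":[0,0,-0.8],"angular":[0,0,0]},{"hand":-1,"xyz":[0,0,-2],"angular":[0,0,0]},{"hand":-1,"xyz":[0,0,-4],"angular":[0,0,0]},{"hand":-1,"xyz":[0,0,-6],"angular":[0,0,0]},{"hand":-1,"xyz":[0,0,-6.5],"angular":[0,0,0]},{"hand":-1,"xyz":[0,0,-6.5],"angular":[0,0,0]}]}}

```text
clock: 14.8
eef_pos: [0.5605, -0.0159, 0.2697]
tcp_rot: [179.9, -0.0, 84.9]
ft_force: [-0.2, 0.1, -1.3]
gripper_width: 0.0158
grasp_force: 40.0
```

```bash
python3 -c "
from h import *
plan([.5444,-.2368,.2714],76.9)"
```

```text
shift cm [-22.14   0.36  -0.17] ang [ 0.09 -0.01  8.  ] t 14.8 F [-0.15  0.08 -1.28]
```

>>> {"op": "apply_moves", "data": {"targets": [{"hand":-1,"xyz":[-4,0.1,-0.2],"angular":[0,0,1.5]},{"hand":-1,"xyz":[-8,0.1,-0.2],"angular":[0,0,3]},{"hand":-1,"xyz":[-12,0.2,-0.2],"angular":[0,0,4.5]},{"hand":-1,"xyz":[-16,0.3,-0.2],"angular":[0,0,6]},{"hand":-1,"xyz":[-20,0.36,-0.2],"angular":[0,0,7.5]},{"hand":-1,"xyz":[-22.15,0.36,-0.2],"angular":[0,0,8]},{"hand":-1,"xyz":[-22.15,0.36,-0.2],"angular":[0,0,8]},{"hand":-1,"xyz":[-22.15,0.36,-0.2],"angular":[0,0,8]}]}}

```text
clock: 15.6
eef_pos: [0.5433, -0.2366, 0.2698]
tcp_rot: [-179.9, -0.0, 76.8]
ft_force: [0.1, -0.4, -1.5]
gripper_width: 0.0154
grasp_force: 40.0
```

```bash
python3 - <<'E'
from h import *
s=manip.sense(); p=s['eef_pos']; C=cam('wrist'); im=shot('wrist','w5'); print(p)
print('tip',proj(C,p-[0,0,.1085]),'stand centre', proj(C,[.5444,-.2368,.07]))
cv2.imwrite('pics/w5c.png',cv2.resize(im[120:240,260:380],None,fx=5,fy=5,interpolation=cv2.INTER_CUBIC)[:,:,::-1])
E
```

```text
[ 0.54329934 -0.23659659  0.26977235]
tip [319.35689889 189.12068092] stand centre [320.26100046 171.74294313]
```

View pics/w5c.png

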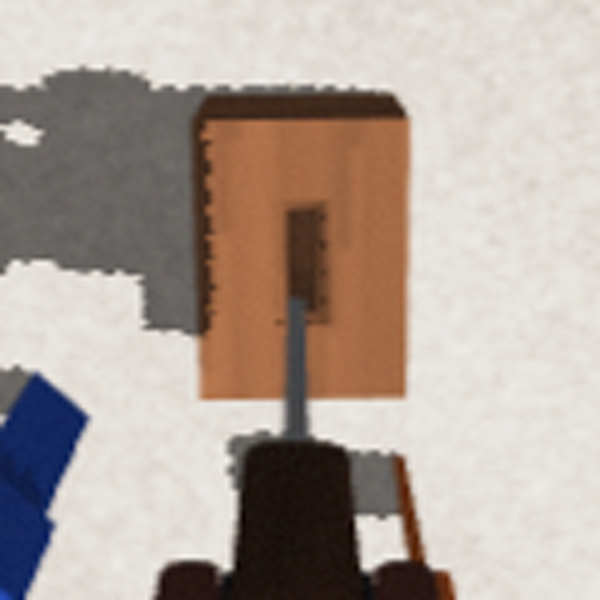

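The crop shows the empty stand slot at crop (307,263), the stand top spanning (200-408, 118-398), and the blade at column 296. I compute the alignment.

```bash
python3 - <<'E'
from h import *
s=manip.sense(); p=s['eef_pos']; C=cam('wrist')
f=lambda u,v:ray(C,260+u/5-.4,120+v/5-.4,.07)
for q in [(307,263),(304,258)]: print(f(*q))
a,b,c,d=f(200,118),f(201,398),f(408,118),f(406,398)
for A,B in((a,b),(c,d)): print('yaw',-np.degrees(np.arctan2((A-B)[0],(A-B)[1])),np.linalg.norm(A-B))
print('mid',(a+b+c+d)/4,'tip',ray(C,260+296/5-.4,189,p[2]-.1085))
t=f(306,261); plan([t[0]+.0003,t[1],p[2]],77)
E
```

```text
[ 0.54553109 -0.23717412  0.07      ]
[ 0.54502971 -0.23558888  0.07      ]
yaw -14.030500832709674 0.08017339822965326
yaw -12.126087437353846 0.08013622790125048
mid [ 0.54468137 -0.23674971  0.07      ] tip [ 0.54298387 -0.23576169  0.16152025]
shift cm [-0.    0.22 -0.  ] ang [-0.1  -0.04 -0.1 ] t 15.65 F [ 0.37 -0.46 -1.28]
```

>>> {"op": "apply_moves", "data": {"targets": [{"hand":-1,"xyz":[0,0.19,0],"angular":[0,0,-0.1]},{"hand":-1,"xyz":[0,0.19,3],"angular":[0,0,-0.1]},{"hand":-1,"xyz":[0,0.19,6],"angular":[0,0,-0.1]},{"hand":-1,"xyz":[0,0.19,8],"angular":[0,0,-0.1]},{"hand":-1,"xyz":[0,0.19,8.8],"angular":[0,0,-0.1]},{"hand":-1,"xyz":[0,0.19,9.2],"angular":[0,0,-0.1]},{"hand":-1,"xyz":[0,0.19,9.6],"angular":[0,0,-0.1]},{"hand":-1,"xyz":[0,0.19,10],"angular":[0,0,-0.1]},{"hand":-1,"xyz":[0,0.19,10],"angular":[0,0,-0.1]},{"hand":-1,"xyz":[0,0.19,10],"angular":[0,0,-0.1]}]}}

```text
clock: 16.65
eef_pos: [0.5462, -0.2374, 0.1716]
tcp_rot: [179.9, 0.0, 77.0]
ft_force: [-0.5, -0.1, -1.5]
gripper_width: 0.0156
grasp_force: 40.0
```

>>> {"op": "apply_moves", "data": {"targets": [{"hand":-1,"xyz":[0,-0.08,0.5],"angular":[0,0,0]},{"hand":-1,"xyz":[0,-0.08,1.5],"angular":[0,0,0]},{"hand":-1,"xyz":[0,-0.08,2.5],"angular":[0,0,0]},{"hand":-1,"xyz":[0,-0.08,3.5],"angular":[0,0,0]},{"hand":-1,"xyz":[0,-0.08,4.5],"angular":[0,0,0]},{"hand":-1,"xyz":[0,-0.08,5.0],"angular":[0,0,0]},{"hand":-1,"xyz":[0,-0.08,5.2],"angular":[0,0,0]},{"hand":-1,"xyz":[0,-0.08,5.2],"angular":[0,0,0]}]}}

```text
clock: 17.45
eef_pos: [0.545, -0.237, 0.1187]
tcp_rot: [-180.0, -0.0, 77.0]
ft_force: [-0.9, -0.3, -1.8]
gripper_width: 0.0156
grasp_force: 40.0
```

>>> {"op": "apply_moves", "data": {"targets": [{"hand":-1,"xyz":[0,0,0.1],"angular":[0,0,0]},{"hand":-1,"xyz":[0,0,0.2],"angular":[0,0,0]},{"hand":-1,"xyz":[0,0,0.25],"angular":[0,0,0]},{"hand":-1,"xyz":[0,0,0.25],"angular":[0,0,0]},{"hand":-1,"xyz":[0,0,0.25],"angular":[0,0,0]}]}}

```text
clock: 17.95
eef_pos: [0.5453, -0.2372, 0.1169]
tcp_rot: [180.0, 0.0, 77.0]
ft_force: [0.6, 0.3, 1.0]
gripper_width: 0.0157
grasp_force: 40.0
```

Seated. I release to a moderate opening and then lift away.

>>> {"op": "apply_moves", "data": {"targets": [{"hand":-0.2,"xyz":[0,0,0],"angular":[0,0,0]},{"hand":0.1,"xyz":[0,0,0],"angular":[0,0,0]},{"hand":0.1,"xyz":[0,0,0],"angular":[0,0,0]},{"hand":0.1,"xyz":[0,0,0],"angular":[0,0,0]},{"hand":0.1,"xyz":[0,0,0],"angular":[0,0,0]},{"hand":0.1,"xyz":[0,0,-1],"angular":[0,0,0]},{"hand":0.1,"xyz":[0,0,-3],"angular":[0,0,0]},{"hand":0.1,"xyz":[0,0,-6],"angular":[0,0,0]},{"hand":0.1,"xyz":[0,0,-10],"angular":[0,0,0]},{"hand":0.1,"xyz":[0,0,-14],"angular":[0,0,0]},{"hand":0.1,"xyz":[0,0,-16],"angular":[0,0,0]},{"hand":0.1,"xyz":[0,0,-16],"angular":[0,0,0]},{"hand":0.1,"xyz":[0,0,-16],"angular":[0,0,0]}]}}

```text
clock: 19.25
eef_pos: [0.5449, -0.237, 0.2767]
tcp_rot: [180.0, 0.0, 77.0]
ft_force: [0.3, -0.3, -0.7]
gripper_width: 0.0482
grasp_force: 0.0
```

```bash
python3 - <<'E'
from h import *
im=shot('side','s3'); cv2.imwrite('pics/s3c.png',cv2.resize(im[90:310,190:430],None,fx=2.7,fy=2.7)[:,:,::-1])
E
```

```text
(no output)
```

View pics/s3c.png

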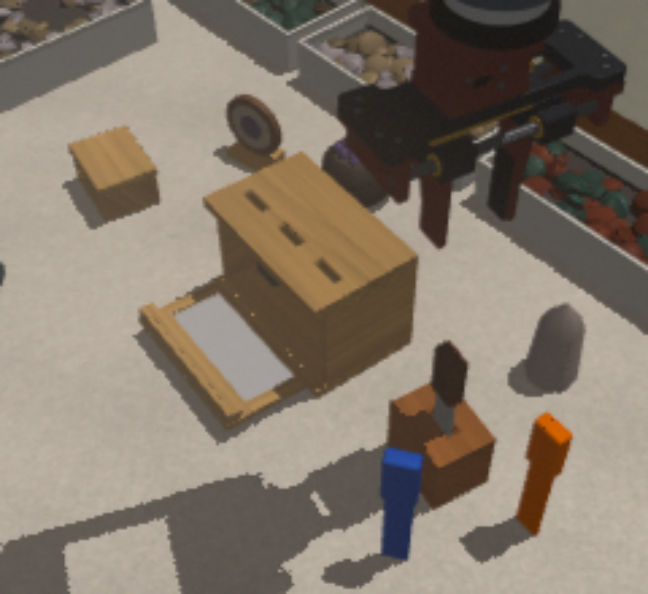

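The final view shows the flap fully open, the blade upright in its stand at crop (448,380), and the goods undisturbed. The gripper is clear.

```bash
python3 -c "
from h import *
print(manip.job_done())"
```

```text
the job is handed in; nothing more can be done
None
```

The job is handed in at about 19 s on the robot's clock: the catch was under slot b and the flap is open, slot c was a blind pad and slot a was not tried; the blade is back upright in its stand and released, and the final view shows the other goods in place.

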